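Post a removed battery through the flap of the clean-box hatch

ROBOT

A 6-joint arm with a two-finger parallel gripper is mounted at the origin on the work surface. World frame = base frame: x ahead of the robot, y to its left, z up, the work surface at z = 0. Lengths are in m, angles in rad, forces in N, time in s.
With the tool pointing down it reaches from about 0.425 to 0.95 m from the base axis. Payload 3.5 kg.
Tool frame: the origin (TCP) lies midway between the tips of the shut fingers; the grasp point (between the pads) lies 19 mm behind it; x points along the fingers, y is the direction in which the jaws open and shut, and the axes are right-handed (so a half turn about x gives the same grasp; the last joint's range is limited). The gripper opens to 85 mm and grips with 20 to 120 N. Pads are 22 mm wide; open, the fingers measure 114 mm over their backs; the gripper's body (76 mm by 85 mm) begins 54 mm behind the grasp point. The pads swing forward as they close: fully open they stand 13 mm farther back than shut.
Start: joints at [-1.425, 0.286, 1.577, -0, 1.279, -0.15], TCP at [0.197, -0.646, 0.231] pointing down, gripper open.
Joint ranges: [-2.77, 2.77], [-0.9, 2.22], [0.21, 2.48], [-1.53, 4.67], [0.24, 2.81], [-2.84, 2.84]. Speed limits (rad/s): [2.79, 2.79, 3.14, 3.14, 3.14, 3.14].

INTERFACE

Orientations are given as a unit quaternion [x, y, z, w].
In Python, from plant import sensors, optics, ctrl gives the robot as it stands.
- The arm moves only by the tool arm_command, never from a script. Its argument "increments" is a list that holds one entry, the list of rows, each a list of 4 numbers: the shift along the tool's x, y, z in cm, then the turn about the tool's x in rad. A call has 1 to 20 rows; each row shifts and turns the commanded pose from where the row before left it, along the tool's axes as they then stand; what a row does not reach is not made up. A row lasts 1/8 s, in which the tool goes at most 62.5 mm and 10.7 degrees, less where a joint would pass 70% of its speed; a pose out of reach is approached as far as the arm can. A call with a gripper value outside its range is refused whole. "grip" is the finger opening in cm, from 0 to 8.54, set as the call begins (left out, the last holds). The fingers move at their own pace and stop on an object; "grip_force" is the grip in N (left out, the last holds). Time passes only in rows, so rows that do not move let the fingers close. It gives the time, the measured TCP pose, the force and the opening at its end, in the units of the state.
- sensors.get_state(): the state, without advancing time (a new reading comes with each control period).
- optics.read_camera(name): name is "scene" or "top" or "wrist"; returns the picture (400x640x3 uint8, blue, green, red); there is no depth.
- optics.camera_model(name): a dict with "camera_matrix" (3x3 intrinsics, pixels), "world_from_camera" (4x4, takes a point from camera to world coordinates); the wrist camera has in their place "mount" (4x4, takes a point from camera to tool coordinates, whose origin is the TCP and whose axes are the tool frame's). Camera axes: x right, y up, looking along -z (the intrinsics and any distortion apply to the point x, -y, -z); pixel columns grow to the right and rows downward; lengths in m; the calibration is good to about 2 mm. A picture is of the moment at which its call begins: read the wrist's pose just before it. camera_model takes no time and is no camera call.
- ctrl.sign_off(): hands the job in, once; it reports no verdict.
Trained networks look in the newest picture that a camera, given by its name, has taken for a name from the list of things; names that differ only in an ending like _2 or _b are one class to them, and where a whole thing is asked for, a point or a joint stands for the part that bears it (a point fixed in the world has none). Each returns a list of dicts, best first, with "conf" (0 to 1); they miss things now and then, are a little off and sometimes report something else, mostly with a low value. They report only what shows in the picture. A call takes as long as a camera call. They do not tell look-alikes from the thing itself.
- optics.boxes_of(camera, query): "at" ([row, column] in pixels, amid what is visible of it).
- optics.place_of(camera, query): "at" ([row, column] in pixels: a listed point, or the origin of a listed thing).
The state is a dict: "time": time; "qpos": joint angles; "dq": joint speeds; "joint_efforts": joint torques, N m; "eef_pos": TCP position; "tcp_rot": TCP orientation; "contact_force": force on the tool from outside, world axes, zero at the start; "wrist_torque": the same for the moment, N m; "opening": opening from 0.0 (shut) to 1.0 (fully open).
Only numpy, scipy, OpenCV 4.12 (cv2) and the standard library are available. Lean on these libraries where they do the work, as an engineer would, in place of code of your own. Each camera call takes 0.05 s, during which the arm holds its last target.

TASK

Set the blue battery carrier upright in the lane of the pass-through hatch, leading end towards the orange flap, and push it in through the flap, reaching under the lintel, until you feel the sprung arrival switch inside give by about 6 mm; keep it pressed there for half a second and do not drive the switch to its end stop. Then draw back so that the flap falls shut behind the carrier, and leave the other things on the bench where they are.

Things in the scene. Friction and masses are not known exactly. Their poses are not given: they have to be found in the camera images.
- carrier: Loose blue plastic tray with a black battery cell, 64 mm wide (its x), 110 mm long (its y), 0.14 to 0.28 kg, base 8 mm thick. Origin: centre of the underside, z up; centre of mass within 10 mm of it. +y is the leading end, with the rib. At the trailing end (y = -55 mm, by the cell) a white wall, 64 mm wide, 20 mm high over the underside, is the flat face to push on.
- rib (a point): Middle of the top of the carrier's white grip rib, 42 mm above its underside, at carrier y = +25 mm. The rib is 16 mm wide (x), stands 8 to 42 mm above the underside and runs from y = 0 to y = +50 mm: pinch it across x from above.
- hatch: Fixed pass-through hatch: lane, gate and box in line. Origin: on the table under the middle of the gate plane, z up, +y is the way in, x across. Aluminium floor, top 6 mm above the table, 116 mm wide, from y = -170 mm (open end, no wall) to y = +200 mm.
- lane (a point): On the hatch floor at y = -100 mm, x = 0: where to set the carrier down before the gate. Grey rails, tops 20 mm above the table, leave 88 mm clear here and narrow from y = -40 mm to about 76 mm at the gate.
- gate (a point): On the hatch floor in the gate plane (y = 0). Yellow gate frame from y = -7 to +7 mm: jambs leave 74 mm clear, 106 mm over the outsides; underside of the lintel 94 mm, its top 102 mm above the table.
- chamber (a point): On the hatch floor 100 mm past the gate, in the closed box: 74 mm wide, 94 mm high inside, roof top 98 mm above the table (vent cap at the rear 112 mm); front half clear, rear half opaque. In the rear a hidden sprung switch faces the gate: the carrier first touches it with its origin 63 to 83 mm past the gate (trailing end 8 to 28 mm past); where exactly can only be felt.
- flap (a joint): Orange see-through flap, 71 mm wide, 64 mm tall, 4 mm thick, 60 g, hinged along x under the lintel 94 mm above the table in the gate plane, lower edge 28 mm above the table (clears the carrier's trailing wall, not its rib). 0 = hanging shut; grows as it swings inwards (to 1.45 rad) only. Light return spring: 1 to 2 N open it; it falls shut by itself.
- plunger (a joint): Travel of the hidden switch (m): 0 = untouched, grows as the carrier presses it along the hatch's +y, end stop at 0.014. Preload 2 N, then 0.8 N per mm (5.2 N at 4 mm, 8.4 N at 8 mm), damped. Pressed: beyond 3 mm; beyond 11 mm counts as driven to its end stop. It eases the carrier back when let go.
- handset: Bystander: white handset with dark screen, 66 x 134 x 8 mm, lying flat, loose. Origin: centre of the underside.
- screwdriver: Bystander: small red screwdriver, 150 mm long, lying along its x, loose. Origin: under its middle.
- jar: Bystander: small amber jar, diameter 40 mm, 42 mm high, loose. Origin: centre of the underside.
- cup: Bystander: small steel cup, diameter 48 mm, 45 mm high, loose. Origin: centre of the underside.
There are look-alikes about, which are no part of the job. Of the things like the carrier, leave any that is pink; of the rest the larger one is meant.

How it is judged:
By the outcome, as a careful person would: the job done as asked, in the order asked, and still so for the second after the job is handed in, with the robot touching nothing.
It also fails if it takes over 72 s, if anything falls off the work surface, if the arm or the gripper's body presses on something with over 40 N, if the wrist force passes 120 N, or if a joint passes its speed limit or range.

## Working session

There is one attempt and no reset: what is moved stays moved. The work goes in short steps, Python scripts to look and compute and a tool call to move; the robot and the scene stay as the last step left them, time stands still between calls to the robot, and variables do not carry over. Pictures are saved under pics/ and viewed, and the job is handed in when it is done.

Besides the shell and the picture viewer there is one more tool, called after ">>>" as a command line: name --argument value ..., lists and objects as JSON in quotes. arm_command: Moves the arm, as the interface text tells. Its arguments: {"type":"object","properties":{"increments":{"type":"array","items":{"type":"array","items":{"type":"array","items":{"type":"number"}}}},"grip":{"type":"number"},"grip_force":{"type":"number"}},"required":["increments"]}

```bash
mkdir -p pics; ls; cat > h.py <<'E'
import numpy as np,cv2
from plant import sensors,optics,ctrl
from scipy.spatial.transform import Rotation as R
def snap(n,f):
    im=optics.read_camera(n); cv2.imwrite('pics/'+f,im); return im
def cam(n,st=None):
    m=optics.camera_model(n); K=np.array(m['camera_matrix'])
    if 'world_from_camera' in m: T=np.array(m['world_from_camera'])
    else:
        st=st or sensors.get_state(); P=np.eye(4);P[:3,:3]=R.from_quat(st['tcp_rot']).as_matrix();P[:3,3]=st['eef_pos'];T=P@np.array(m['mount'])
    return m,K,T
def ray(n,at,z,st=None):
    m,K,T=cam(n,st); d=m.get('distortion'); 
    p=np.array([[[at[1],at[0]]]],float); u=cv2.undistortPoints(p,K,None if d is None else np.array(d,float))[0,0]
    v=T[:3,:3]@np.array([u[0],-u[1],-1]); o=T[:3,3]; return o+v*(z-o[2])/v[2]
def proj(n,X,st=None):
    m,K,T=cam(n,st); c=np.linalg.inv(T)@np.r_[X,1]; d=m.get('distortion')
    q=cv2.projectPoints(np.array([[c[0],-c[1],-c[2]]]),np.zeros(3),np.zeros(3),K,None if d is None else np.array(d,float))[0][0,0]; return q[::-1]
E
python3 - <<'E'
from h import *
for n in ['scene','top','wrist']:
    snap(n,n+'0.png'); m=optics.camera_model(n); print(n,m)
for n in ['scene','top']:
    for q in ['carrier','rib','lane','gate','chamber','hatch','handset','screwdriver','jar','cup']:
        for r in optics.place_of(n,q)[:3]: print(n,q,np.round(r['at']),round(r['conf'],2))
print(sensors.get_state())
E
```

```text
pics
scene {'camera_matrix': array([[446.37250077,   0.        , 313.53462515],
       [  0.        , 446.37250077, 202.9398868 ],
       [  0.        ,   0.        ,   1.        ]]), 'world_from_camera': array([[-0.75301775, -0.55031446,  0.36071909,  0.97701153],
       [ 0.6578668 , -0.61861566,  0.42956482,  0.31508691],
       [-0.01324925,  0.56077505,  0.82786219,  0.94452786],
       [ 0.        ,  0.        ,  0.        ,  1.        ]])}
top {'camera_matrix': array([[478.60190017,   0.        , 322.51101653],
       [  0.        , 478.60190017, 194.48609701],
       [  0.        ,   0.        ,   1.        ]]), 'world_from_camera': array([[-0.03495172,  0.97818629, -0.20476807,  0.35203113],
       [-0.99938292, -0.033495  ,  0.01057685, -0.10470815],
       [ 0.00348742,  0.20501139,  0.97875337,  1.30891419],
       [ 0.        ,  0.        ,  0.        ,  1.        ]])}
wrist {'camera_matrix': array([[296.8795964 ,   0.        , 319.93946468],
       [  0.        , 296.8795964 , 197.30490411],
       [  0.        ,   0.        ,   1.        ]]), 'mount': array([[-9.132427
[... 1141 characters left out ...]
96.] 0.43
top cup [274. 343.] 0.7
{'time': 1.15, 'qpos': array([-1.42501858e+00,  2.86270812e-01,  1.57670097e+00,  1.87826595e-05,
        1.27863145e+00, -1.50008387e-01]), 'dq': array([-0.00214558, -0.00029955, -0.00071711, -0.00159486, -0.00011812,
        0.00068143]), 'joint_efforts': array([-6.46384433e-05, -4.05966246e+01, -2.92941391e+01, -1.94082777e-04,
        4.85663022e-04, -1.48201775e-05]), 'eef_pos': array([ 0.19678117, -0.64565743,  0.23134382]), 'tcp_rot': array([ 0.69939447,  0.10419722, -0.69938173,  0.10418977]), 'contact_force': array([ 0.13559624, -0.27476602,  0.48371252]), 'wrist_torque': array([-0.01698937, -0.00496604, -0.02336059]), 'opening': 1.0005414507303068}
```

View pics/scene0.png

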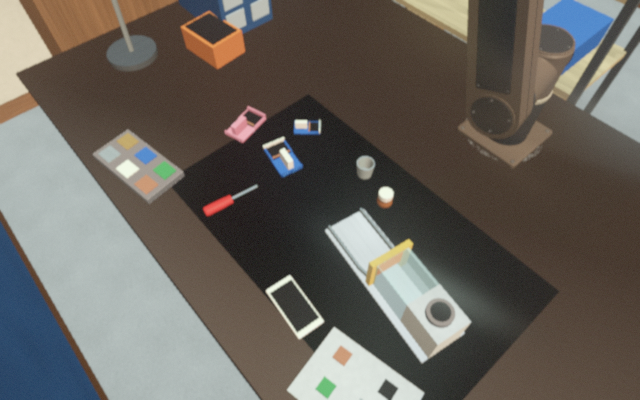

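View pics/top0.png

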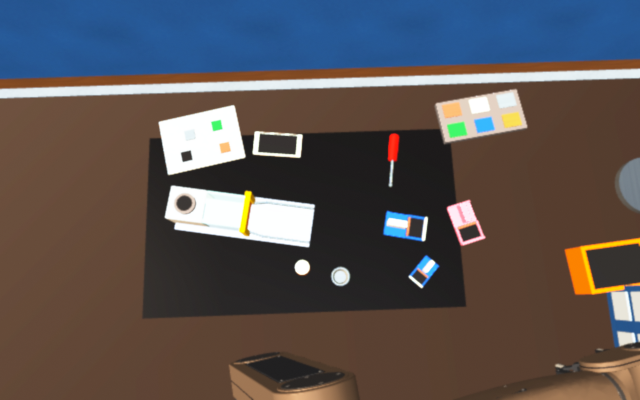

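```bash
python3 - <<'E'
import cv2,numpy as np
a=cv2.imread('pics/scene0.png')[80:200,190:360];b=cv2.imread('pics/top0.png')[180:300,370:500]
cv2.imwrite('pics/c1.png',np.hstack([cv2.resize(a,(680,480),interpolation=2)]))
cv2.imwrite('pics/c2.png',cv2.resize(b,None,fx=4.5,fy=4.5,interpolation=2))
E
```

```text
(no output)
```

View pics/c1.png

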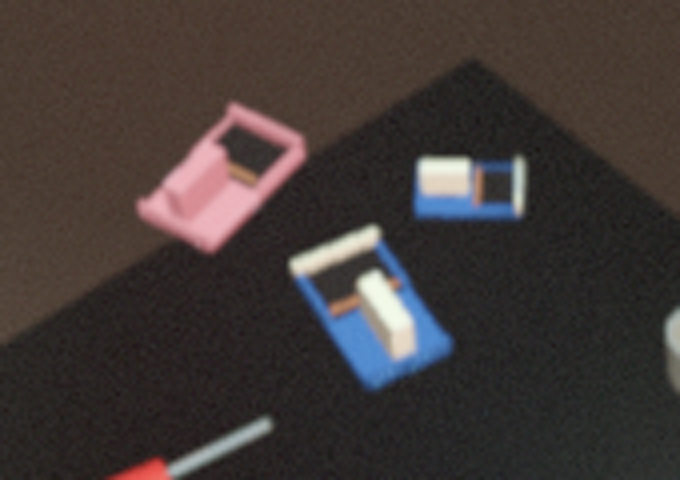

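View pics/c2.png

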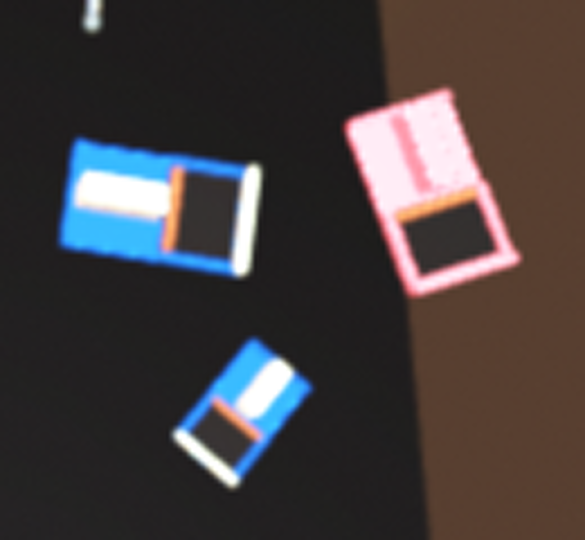

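The top image shows three carrier-like objects: the large blue one (228,405), a small blue one (271,424) and a pink one (222,465). I'm going for the large blue one. The close crop confirms it has a white rib towards +y (left in the image) and a white wall at the trailing end. Next I'll measure poses.

```bash
python3 - <<'E'
from h import *
print(sensors.get_state()['time'])
import cv2
for n,a in [('scene',dict(lane=(237,362),gate=(273,386),chamber=(306,414),hatch=(274,383),carrier=(159,285),rib=(156,286))),('top',dict(lane=(222,289),gate=(218,248),chamber=(214,215),hatch=(219,251),carrier=(228,405),rib=(221,396),hand=(143,274),screw=(160,392),jar=(269,296),cup=(274,343),small=(271,424)))]:
    for k,v in a.items():
        z={'carrier':0,'rib':.042,'hatch':0}.get(k,.006 if k in('lane','gate','chamber') else 0)
        print(n,k,ray(n,v,z).round(3))
b=cv2.imread('pics/top0.png')[175:260,155:325];cv2.imwrite('pics/c3.png',cv2.resize(b,None,fx=4.5,fy=4.5,interpolation=2))
b=cv2.imread('pics/scene0.png')[200:365,310:480];cv2.imwrite('pics/c4.png',cv2.resize(b,None,fx=3.5,fy=3.5,interpolation=2))
E
```

```text
1.15
scene lane [ 0.546 -0.02   0.006]
scene gate [0.572 0.084 0.006]
scene chamber [0.583 0.18  0.006]
scene hatch [0.576 0.08  0.   ]
scene carrier [ 0.528 -0.337  0.   ]
scene rib [ 0.54  -0.314  0.042]
top lane [ 0.551 -0.024  0.006]
top gate [0.566 0.088 0.006]
top chamber [0.58  0.179 0.006]
top hatch [0.563 0.081 0.   ]
top carrier [ 0.524 -0.343  0.   ]
top rib [ 0.538 -0.312  0.042]
top hand [0.781 0.014 0.   ]
top screw [ 0.719 -0.319  0.   ]
top jar [ 0.422 -0.04   0.   ]
top cup [ 0.405 -0.166  0.   ]
top small [ 0.405 -0.386  0.   ]
```

View pics/c3.png

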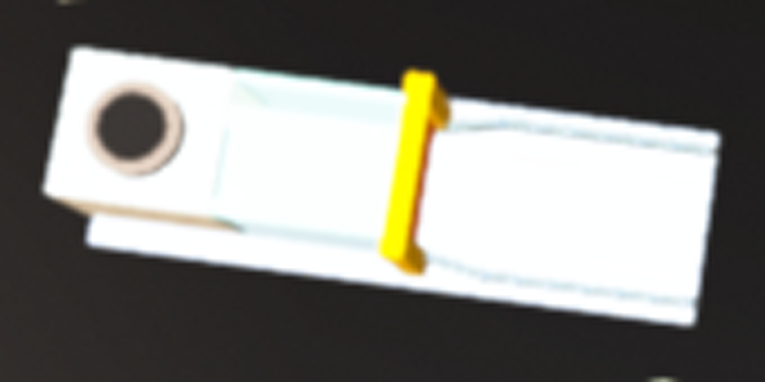

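View pics/c4.png

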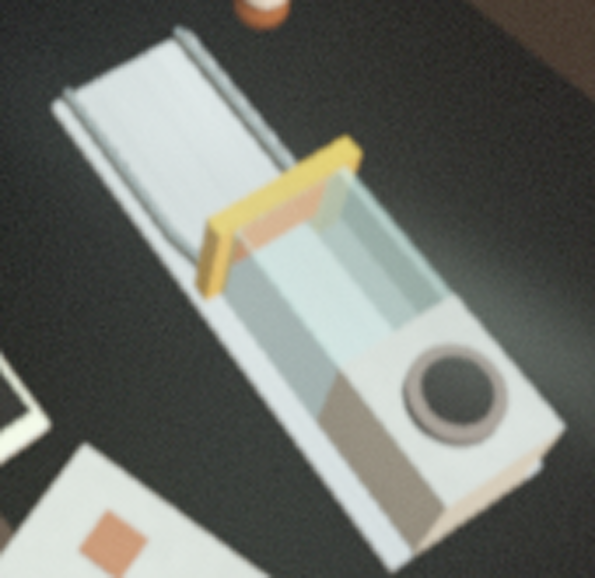

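```bash
python3 - <<'E'
from h import *
def c3(u,v): return (175+v/4.5-.4,155+u/4.5-.4)
def c4(u,v): return (200+v/3.5-.4,310+u/3.5-.4)
P=lambda n,at,z:ray(n,at,z).round(4)
A=P('top',c3(696,325),.006);B=P('top',c3(88,245),.006);C=P('top',c3(718,130),.006)
print(A,B,C,'dirAB',np.degrees(np.arctan2(-(B-A)[0],(B-A)[1])),np.linalg.norm(A-B),np.linalg.norm(A-C))
print('scene',P('scene',c4(52,104),.006),P('scene',c4(395,570),.006))
a,b=P('scene',c4(52,104),.006),P('scene',c4(395,570),.006);print(np.degrees(np.arctan2(-(b-a)[0],(b-a)[1])),np.linalg.norm(a-b))
# lintel top
print('lintel top',[P('top',c3(*q),.102) for q in((406,70),(432,72),(382,256),(405,262))])
print('lintel scene',[P('scene',c4(*q),.102) for q in((346,136),(360,156),(208,220),(226,236))])
# carrier corners from c2: crop offset 370,180 scale 4.5
def c2(u,v): return (180+v/4.5-.4,370+u/4.5-.4)
print('lead',P('top',c2(78,140),.008),P('top',c2(60,246),.008),'wall outer top',P('top',c2(260,166),.02),P('top',c2(246,276),.02))
print('rib',[P('top',c2(*q),.042) for q in((80,170),(76,206),(168,184),(165,214))])
def c1(u,v): return (80+v/4-.4,190+u/4-.4)
print('scene lead',P('scene',c1(374,382),.004),P('scene',c1(452,345),.008),'wall',P('scene',c1(292,262),.02),P('scene',c1(375,226),.02))
print('rib',[P('scene',c1(*q),.042) for q in((357,280),(380,270),(412,322),(390,332))])
E
```

```text
[ 0.4806 -0.0777  0.006 ] [0.5419 0.2904 0.006 ] [ 0.5999 -0.0948  0.006 ] dirAB -9.454749745029963 0.37316926454358484 0.12051929306131857
scene [ 0.5993 -0.0956  0.006 ] [0.6606 0.2714 0.006 ]
-9.482574327365306 0.37208425121200706
lintel top [array([0.6228, 0.0822, 0.102 ]), array([0.6211, 0.0673, 0.102 ]), array([0.516 , 0.0958, 0.102 ]), array([0.5122, 0.0829, 0.102 ])]
lintel scene [array([0.5178, 0.0836, 0.102 ]), array([0.5219, 0.0987, 0.102 ]), array([0.6221, 0.0679, 0.102 ]), array([0.6216, 0.0824, 0.102 ])]
lead [ 0.5724 -0.2948  0.008 ] [ 0.5076 -0.2798  0.008 ] wall outer top [ 0.5506 -0.4023  0.02  ] [ 0.4843 -0.3886  0.02  ]
rib [array([ 0.5485, -0.2899,  0.042 ]), array([ 0.527 , -0.2862,  0.042 ]), array([ 0.5383, -0.3417,  0.042 ]), array([ 0.5204, -0.3386,  0.042 ])]
scene lead [ 0.5688 -0.2941  0.004 ] [ 0.5117 -0.281   0.008 ] wall [ 0.5525 -0.4023  0.02  ] [ 0.489  -0.3901  0.02  ]
rib [array([ 0.5399, -0.3437,  0.042 ]), array([ 0.523 , -0.3403,  0.042 ]), array([ 0.5357, -0.2915,  0.042 ]), array([ 0.5517, -0.2945,  0.042 ])]
```

```bash
cat >> h.py <<'E'
GATE=np.array([.5695,.082]);PSI=np.radians(-9.46)
U=np.array([-np.sin(PSI),np.cos(PSI)]);V=np.array([np.cos(PSI),np.sin(PSI)])
def H(x,y,z): return np.r_[GATE+x*V+y*U,z]
def toH(p): d=np.array(p[:2])-GATE; return np.array([d@V,d@U,p[2]]).round(4)
def info():
    s=sensors.get_state(); M=R.from_quat(s['tcp_rot']).as_matrix()
    print('t',round(s['time'],2),'p',s['eef_pos'].round(4),'hatch',toH(s['eef_pos']),'q',s['qpos'].round(3),'F',s['contact_force'].round(2),'open',round(s['opening'],3))
    print(M.round(3).tolist(),'jaw yaw rel hatch x deg',round(np.degrees(np.arctan2(M[1,1],M[0,1])-PSI),2),'tilt',round(np.degrees(np.arccos(-M[2,0])),2))
    return s,M
def delta(tgt,yaw=None):
    """tool-axes cm to go to tgt"""
    s,M=info(); print('delta cm',(M.T@(np.array(tgt)-s['eef_pos'])*100).round(2))
E
python3 - <<'E'
from h import *
delta([.5355,-.3165,.13])
E
```

```text
t 1.15 p [ 0.1968 -0.6457  0.2313] hatch [-0.2481 -0.779   0.2313] q [-1.425  0.286  1.577  0.     1.279 -0.15 ] F [ 0.14 -0.27  0.48] open 1.001
[[0.0, 0.291, -0.957], [0.0, -0.957, -0.291], [-1.0, -0.0, -0.0]] jaw yaw rel hatch x deg -63.59 tilt 0.0
delta cm [ 10.14 -21.61 -42.  ]
```

>>> arm_command --increments '[[[0,0,0,-0.181],[0,0,0,-0.181],[0,0,0,-0.181],[0,0,0,-0.181],[0,0,0,-0.181],[0,0,0,-0.181],[0.5,2.7,-3.87,0],[0.5,2.7,-3.87,0],[0.5,2.7,-3.87,0],[0.5,2.7,-3.87,0],[0.5,2.7,-3.87,0],[0.5,2.7,-3.87,0],[0.5,2.7,-3.87,0],[0.5,2.7,-3.87,0],[0.5,2.7,-3.87,0],[0.5,2.7,-3.87,0],[0,0,0,0],[0,0,0,0]]]' --grip 8.5

```text
time: 3.4
eef_pos: [0.5346, -0.3165, 0.1814]
tcp_rot: [-0.545, -0.451, 0.545, -0.451]
contact_force: [-0.2, -0.0, -0.5]
opening: 0.996
```

```bash
python3 - <<'E'
from h import *
delta([.5355,-.3165,.13])
snap('wrist','w1.png')
for q in ['rib','carrier']:
  for r in optics.place_of('wrist',q)[:3]: print(q,r['at'],r['conf'],ray('wrist',r['at'],.042 if q=='rib' else 0))
E
```

```text
t 3.4 p [ 0.5346 -0.3165  0.1814] hatch [ 0.031  -0.3988  0.1814] q [-6.970e-01  2.140e-01  1.758e+00 -1.000e-03  1.170e+00 -5.090e-01] F [-0.16 -0.01 -0.48] open 0.996
[[-0.0, 0.982, -0.187], [-0.0, -0.187, -0.982], [-1.0, -0.0, 0.0]] jaw yaw rel hatch x deg -1.34 tilt 0.03
delta cm [ 5.14  0.09 -0.02]
rib [264.5, 235.6] 0.89 [ 0.4273593  -0.38892084  0.042     ]
rib [327.3, 370.4] 0.61 [ 0.55992409 -0.50138711  0.042     ]
rib [179.9, 324.0] 0.56 [ 0.53948102 -0.31327943  0.042     ]
carrier [195.5, 319.8] 0.95 [ 0.5295974  -0.34255539  0.        ]
carrier [248.5, 223.5] 0.91 [ 4.00663525e-01 -3.87532264e-01 -5.55111512e-17]
carrier [309.0, 343.9] 0.65 [ 0.53080517 -0.50466986  0.        ]
```

View pics/w1.png

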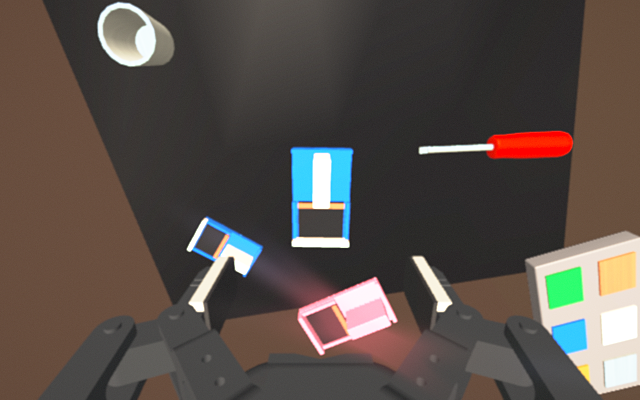

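The picture shows the large carrier square to the jaws at (195,320), with its rib at column 322 and no offset. The small blue one is at (248,224) and the pink one at (310,345). I'm descending onto the rib.

>>> arm_command --increments '[[[4,0,0,0],[4,0,0,0],[4,0,0,0],[2.5,0,0,0],[1.5,0,0,0],[0.5,0,0,0],[0,0,0,0]]]' --grip 5

```text
time: 4.42
eef_pos: [0.535, -0.3169, 0.0171]
tcp_rot: [0.545, 0.45, -0.545, 0.451]
contact_force: [0.0, 0.1, 0.0]
opening: 0.588
```

>>> arm_command --increments '[[[0,0,0,0],[0,0,0,0],[0,0,0,0],[0,0,0,0],[0,0,0,0]]]' --grip 0 --grip_force 50

```text
time: 5.05
eef_pos: [0.5355, -0.3168, 0.0176]
tcp_rot: [0.545, 0.45, -0.545, 0.451]
contact_force: [0.2, 0.3, 5.2]
opening: 0.178
```

```bash
python3 - <<'E'
from h import *
info()
snap('wrist','w2.png')
E
```

```text
t 5.05 p [ 0.5355 -0.3168  0.0176] hatch [ 0.032  -0.399   0.0176] q [-0.697  0.424  1.829  0.     0.886 -0.508] F [0.16 0.31 5.25] open 0.178
[[0.002, 0.982, -0.188], [-0.001, -0.188, -0.982], [-1.0, 0.002, 0.001]] jaw yaw rel hatch x deg -1.36 tilt 0.12
```

View pics/w2.png

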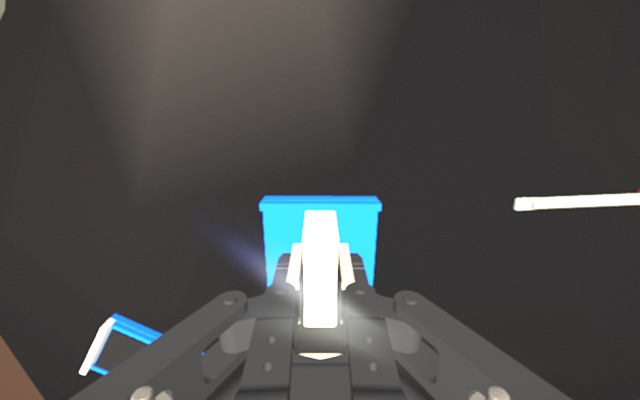

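Rib pinched with opening 0.178 (about 15 mm). The picture shows it between the pads at columns 300–342. I'm lifting it and carrying it to the lane.

>>> arm_command --increments '[[[-2,0,0,0],[-3,0,0,0],[-3,0,0,-0.024],[0,-0.32,-3.25,0],[0,-0.32,-3.25,0],[0,-0.32,-3.25,0],[0,-0.32,-3.25,0],[0,-0.32,-3.25,0],[0,-0.32,-3.25,0],[0,-0.32,-3.25,0],[0,-0.32,-3.25,0],[0,-0.32,-3.25,0],[0,-0.32,-3.25,0],[0,0,0,0],[0,0,0,0]]]'

```text
time: 6.98
eef_pos: [0.5562, 0.0093, 0.0964]
tcp_rot: [-0.539, -0.457, 0.54, -0.457]
contact_force: [0.2, 0.3, -1.0]
opening: 0.174
```

```bash
python3 - <<'E'
from h import *
delta(H(0,-.074,.025))
snap('top','t2.png');snap('scene','s2.png');snap('wrist','w3.png')
a=cv2.imread('pics/top0.png')
t=cv2.imread('pics/t2.png')[170:270,150:370];s=cv2.imread('pics/s2.png')[150:300,290:450]
cv2.imwrite('pics/m2.png',np.vstack([cv2.resize(t,(660,300)),cv2.resize(s,(660,300*660//320))[:300] if 0 else cv2.resize(s,(320,300),interpolation=2).repeat(1,1) if 0 else cv2.copyMakeBorder(cv2.resize(s,(320,300),interpolation=2),0,0,0,340,0)]))
E
```

```text
t 6.97 p [0.5562 0.0093 0.0964] hatch [-0.0011 -0.0739  0.0964] q [-1.66e-01  1.80e-01  1.97e+00 -0.00e+00  9.92e-01 -1.00e-03] F [ 0.18  0.28 -1.03] open 0.174
[[-0.0, 0.986, -0.164], [-0.0, -0.164, -0.986], [-1.0, -0.0, 0.0]] jaw yaw rel hatch x deg 0.03 tilt 0.03
delta cm [7.14 0.12 0.01]
```

View pics/m2.png

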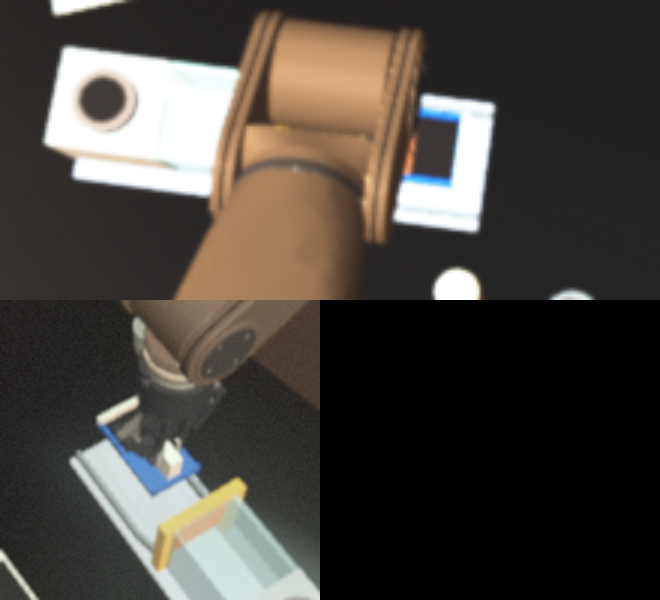

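View pics/w3.png

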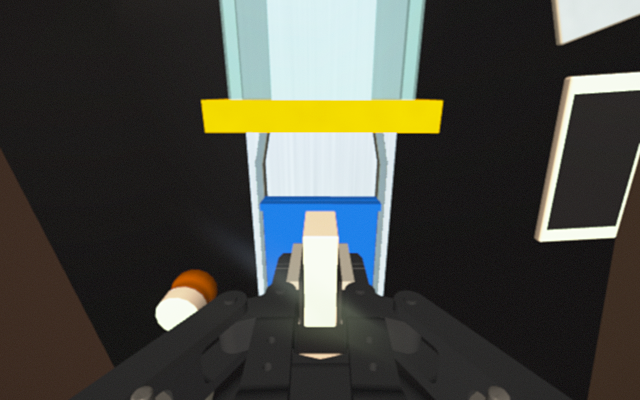

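The wrist view shows the carrier centred between the rails (columns 262–380) and square to the gate. Lowering it now.

>>> arm_command --increments '[[[3,0.1,0,0],[2.5,0,0,0],[1.2,0,0,0],[0.5,0,0,0],[0,0,0,0]]]'

```text
time: 7.75
eef_pos: [0.5581, 0.0091, 0.0249]
tcp_rot: [0.54, 0.457, -0.539, 0.457]
contact_force: [0.2, 0.9, -1.6]
opening: 0.176
```

>>> arm_command --increments '[[[0,0,0,0],[0,0,0,0],[0,0,0,0],[-1,0,0,0],[-4,0,0,0],[-4,0,0,0],[0,0,0,0]]]' --grip 4.5

```text
time: 8.62
eef_pos: [0.5607, 0.009, 0.1195]
tcp_rot: [0.542, 0.455, -0.537, 0.46]
contact_force: [-0.7, 0.1, 0.1]
opening: 0.526
```

```bash
python3 - <<'E'
from h import *
s,M=info()
snap('wrist','w4.png')
for q in ['rib','carrier']:
  for r in optics.place_of('wrist',q)[:2]: print(q,r['at'],r['conf'],toH(ray('wrist',r['at'],.048 if q=='rib' else 0.006)))
# fit FK
D=[(.286,1.577,.1968,-.6457,.2313),(.214,1.758,.5346,-.3165,.1814),(.424,1.829,.5355,-.3168,.0176),(.18,1.97,.5562,.0093,.0964),(s['qpos'][1],s['qpos'][2],*s['eef_pos'])]
from scipy.optimize import least_squares
def f(p):
    L1,L2,a,zc,ph=p; o=[]
    for q2,q3,x,y,z in D:
        r=np.sqrt(x*x+y*y-.1**2)
        o+= [L1*np.sin(q2)+L2*np.sin(q2+q3+ph)+a-r, L1*np.cos(q2)+L2*np.cos(q2+q3+ph)+zc-z]
    return o
for l in range(1):
    r=least_squares(f,[.4,.4,.1,.0,0]);print(r.x,np.abs(r.fun).max())
E
```

```text
t 8.62 p [0.5607 0.009  0.1195] hatch [ 0.0033 -0.0735  0.1195] q [-0.165  0.152  1.953 -0.     1.027 -0.   ] F [-0.68  0.1   0.13] open 0.526
[[0.01, 0.986, -0.164], [-0.002, -0.164, -0.986], [-1.0, 0.01, 0.0]] jaw yaw rel hatch x deg 0.02 tilt 0.55
rib [208.9, 318.5] 0.95 [-0.0002 -0.0708  0.048 ]
carrier [216.3, 316.5] 0.76 [-0.0033 -0.094   0.006 ]
[ 0.43896983  0.57230634  0.0011395  -0.00717266  0.03236318] 0.001410000679892276
```

View pics/w4.png

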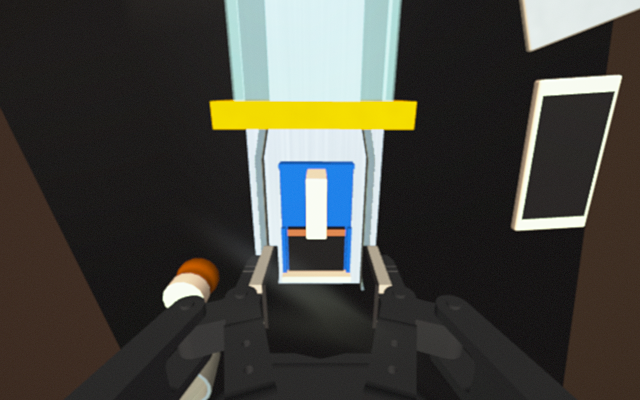

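>>> arm_command --increments '[[[0,0,0,0],[0,0,0,0],[0,0,0,0]]]' --grip 0

```text
time: 9.15
eef_pos: [0.5572, 0.0094, 0.1136]
tcp_rot: [-0.539, -0.457, 0.54, -0.457]
contact_force: [-0.0, -0.4, -0.4]
opening: 0.003
```

```bash
python3 - <<'E'
from h import *
s,M=info();print(s['dq'].round(3))
E
```

```text
t 9.15 p [0.5572 0.0094 0.1136] hatch [-0.0002 -0.0736  0.1136] q [-0.165  0.158  1.959  0.     1.026 -0.   ] F [-0.04 -0.37 -0.42] open 0.003
[[-0.001, 0.986, -0.164], [0.0, -0.164, -0.986], [-1.0, -0.001, -0.0]] jaw yaw rel hatch x deg 0.01 tilt 0.07
[ 0.001 -0.004 -0.004  0.001  0.001  0.002]
```

Placed and centred: hatch x is about 0 and the carrier is at y ≈ -97 mm. A vertical tool can't get under the lintel, so it has to be tilted. I'll test in clear space whether an out-of-reach command tilts the tool, stretching along the hatch's +y direction.

>>> arm_command --increments '[[[-5,0,0,0],[-5,0,0,0],[-0.55,-3.8,-4.4,0],[-0.55,-3.8,-4.4,0],[-0.55,-3.8,-4.4,0],[-0.55,-3.8,-4.4,0],[-0.55,-3.8,-4.4,0],[-0.55,-3.8,-4.4,0],[-0.55,-3.8,-4.4,0],[-0.55,-3.8,-4.4,0],[-0.55,-3.8,-4.4,0],[-0.55,-3.8,-4.4,0],[-0.55,-3.8,-4.4,0],[-0.55,-3.8,-4.4,0],[-0.55,-3.8,-4.4,0],[-0.55,-3.8,-4.4,0],[-0.55,-3.8,-4.4,0],[-0.55,-3.8,-4.4,0],[-0.55,-3.8,-4.4,0],[0,0,0,0]]]'

```text
time: 11.65
eef_pos: [0.0397, 0.8555, 0.3019]
tcp_rot: [-0.537, -0.457, 0.54, -0.459]
contact_force: [0.3, -0.4, -0.9]
opening: -0.002
```

```bash
python3 - <<'E'
from h import *
s,M=info()
E
```

```text
t 11.65 p [0.0397 0.8555 0.3019] hatch [-0.6497  0.6759  0.3019] q [1.406e+00 6.840e-01 9.080e-01 1.000e-03 1.555e+00 1.567e+00] F [ 0.28 -0.38 -0.89] open -0.002
[[-0.002, 0.987, -0.16], [-0.005, -0.16, -0.987], [-1.0, -0.001, 0.005]] jaw yaw rel hatch x deg 0.23 tilt 0.31
```

>>> arm_command --increments '[[[0,0,-5,0],[0,0,-5,0],[0,0,-5,0],[0,0,-5,0],[0,0,-5,0],[0,0,0,0]]]'

```text
time: 12.4
eef_pos: [0.0764, 0.9858, 0.2806]
tcp_rot: [0.557, 0.474, -0.522, 0.439]
contact_force: [0.5, -0.5, 0.0]
opening: 0.001
```

```bash
python3 - <<'E'
from h import *
s,M=info()
E
```

```text
t 12.4 p [0.0764 0.9858 0.2806] hatch [-0.635   0.8105  0.2806] q [1.389 1.141 0.211 0.007 1.72  1.557] F [ 0.54 -0.52  0.  ] open 0.001
[[0.006, 0.986, -0.165], [0.07, -0.165, -0.984], [-0.998, -0.006, -0.07]] jaw yaw rel hatch x deg -0.05 tilt 4.03
```

>>> arm_command --increments '[[[0,0,-6,0],[0,0,-6,0],[0,0,-6,0],[0,0,-6,0],[0,0,0,0]]]'

```text
time: 13.02
eef_pos: [0.0975, 1.0249, 0.2567]
tcp_rot: [0.588, 0.505, -0.486, 0.404]
contact_force: [-0.3, 0.2, 0.7]
opening: -0.004
```

```bash
python3 - <<'E'
from h import *
s,M=info()
E
```

```text
t 13.03 p [0.0975 1.0249 0.2567] hatch [-0.6206  0.8525  0.2567] q [1.372 1.171 0.21  0.023 1.559 1.54 ] F [-0.29  0.23  0.74] open -0.004
[[0.017, 0.986, -0.163], [0.201, -0.163, -0.966], [-0.979, -0.016, -0.201]] jaw yaw rel hatch x deg 0.07 tilt 11.63
```

>>> arm_command --increments '[[[0,0,3,0],[0,0,3,0],[0,0,3,0],[0,0,0,0]]]'

```text
time: 13.52
eef_pos: [0.0818, 0.9394, 0.2373]
tcp_rot: [0.586, 0.504, -0.488, 0.406]
contact_force: [0.0, 0.3, 0.2]
opening: -0.002
```

```bash
python3 - <<'E'
from h import *
s,M=info()
E
```

```text
t 13.53 p [0.0818 0.9394 0.2373] hatch [-0.622   0.7656  0.2373] q [1.37  0.805 0.845 0.025 1.296 1.53 ] F [0.04 0.31 0.22] open -0.002
[[0.016, 0.987, -0.162], [0.196, -0.162, -0.967], [-0.981, -0.017, -0.195]] jaw yaw rel hatch x deg 0.14 tilt 11.31
```

An out-of-reach row tilts the tool towards +y, and the tilt stays (11.3°). I'll ratchet it up to about 55–60°.

>>> arm_command --increments '[[[0,0,-4,0],[0,0,-6,0],[0,0,-6,0],[0,0,-6,0],[0,0,-6,0],[0,0,-6,0],[0,0,-6,0],[0,0,-6,0],[0,0,-6,0],[0,0,-6,0],[0,0,-6,0],[0,0,-6,0],[0,0,-6,0],[0,0,0,0]]]'

```text
time: 15.28
eef_pos: [0.1391, 1.0889, 0.3407]
tcp_rot: [0.661, 0.575, -0.377, 0.302]
contact_force: [-0.4, -1.5, -0.9]
opening: -0.003
```

```bash
python3 - <<'E'
from h import *
s,M=info()
E
```

```text
t 15.28 p [0.1391 1.0889 0.3407] hatch [-0.5901  0.9224  0.3407] q [1.336 1.118 0.21  0.073 1.254 1.5  ] F [-0.37 -1.45 -0.88] open -0.003
[[0.056, 0.987, -0.15], [0.532, -0.157, -0.832], [-0.845, -0.033, -0.534]] jaw yaw rel hatch x deg 0.45 tilt 32.32
```

```bash
cat > fk.py <<'E'
import numpy as np
from scipy.spatial.transform import Rotation as R
from scipy.optimize import least_squares
D=[([-1.425,.286,1.577,0,1.279,-.15],[.1968,-.6457,.2313]),([-.697,.214,1.758,-.001,1.170,-.509],[.5346,-.3165,.1814]),([-.697,.424,1.829,0,.886,-.508],[.5355,-.3168,.0176]),([-.166,.18,1.97,0,.992,-.001],[.5562,.0093,.0964]),
([1.406,.684,.908,.001,1.555,1.567],[.0397,.8555,.3019]),([1.389,1.141,.211,.007,1.72,1.557],[.0764,.9858,.2806]),([1.372,1.171,.21,.023,1.559,1.54],[.0975,1.0249,.2567]),([1.37,.805,.845,.025,1.296,1.53],[.0818,.9394,.2373]),([1.336,1.118,.21,.073,1.254,1.5],[.1391,1.0889,.3407])]
Rz=lambda a:R.from_euler('z',a);Ry=lambda a:R.from_euler('y',a)
def fk(q,p,full=False):
    L1,L2,e,d,hs,o=p
    A=Rz(q[0]);B=A*Ry(q[1]);C=B*Ry(q[2]);Dd=C*Rz(q[3]);E=Dd*Ry(q[4]);F=E*Rz(q[5])
    sh=np.array([0,0,hs])+A.apply([0,o,0]); el=sh+B.apply([0,0,L1]); w=el+C.apply([e,0,L2]); t=w+E.apply([0,0,d])
    M=F.as_matrix() # tool axis z here = tool x
    return (sh,el,w,t,M) if full else (t,M)
def res(p): return np.concatenate([fk(q,p)[0]-np.array(x) for q,x in D])
r=least_squares(res,[.44,.57,.02,.3,.3,.1]);P=r.x
if __name__=='__main__':
    print(P.round(4),np.abs(r.fun).max())
    from h import *
    s=sensors.get_state();t,M=fk(s['qpos'],P);print(t,s['eef_pos']);Mt=R.from_quat(s['tcp_rot']).as_matrix();print(M.T@Mt)
E
python3 fk.py
```

```text
[0.4428 0.5727 0.0209 0.2491 0.2406 0.101 ] 0.0005427399952372403
[0.13899852 1.0888504  0.34085169] [0.13908117 1.08886074 0.34069463]
[[-8.83760909e-17 -1.00000000e+00 -1.93772444e-17]
 [-1.99503769e-16 -1.05635503e-17 -1.00000000e+00]
 [ 1.00000000e+00 -9.46974319e-17 -9.16741568e-17]]
```

```bash
cat > ik.py <<'E'
from fk import *; from h import *
C=np.array([[0,-1,0],[0,0,-1],[1,0,0]])
lo=np.array([-2.77,-.9,.21,-1.53,.24,-2.84]);hi=np.array([2.77,2.22,2.48,4.67,2.81,2.84])
def goalM(th,lean=0):
    x=np.r_[U*np.sin(th),-np.cos(th)];y=np.r_[V,0];return np.c_[x,y,np.cross(x,y)]
def ik(p,Mg,q0):
    f=lambda q:np.r_[(fk(q,P)[0]-p)*5,((fk(q,P)[1]@C)-Mg).ravel()]
    r=least_squares(f,np.clip(q0,lo+1e-6,hi-1e-6),bounds=(lo,hi));return r.x,np.abs(r.fun).max()
if __name__=='__main__':
  for th in (32,45,58):
    q=np.array([-.3,.5,1.8,1.0,.9,1.])
    for (y,z) in [(-.25,.25),(-.20,.12),(-.165,.02),(-.1,.02),(0,.02),(.03,.02)]:
        best=min((ik(H(0,y,z),goalM(np.radians(th)),q0) for q0 in [q,[-.3,.5,1.8,1.2,.8,1.],[-.2,.2,2,1.5,1,1.5],[-.3,.5,1.8,.5,.8,0]]),key=lambda a:a[1]);q=best[0]
        sh,el,w,t,M=fk(q,P,True)
        cl=[toH(el+k*(w-el)).tolist() for k in(.5,.75,1)]
        print(th,y,z,q.round(2),'err',best[1].round(4),'forearm',cl)
E
python3 ik.py
```

```text
32 -0.25 0.25 [-0.7   0.11  1.82  0.47  1.53 -0.63] err 0.0 forearm [[-0.2277, -0.2471, 0.571], [-0.1138, -0.3145, 0.5161], [-0.0, -0.382, 0.4613]]
32 -0.2 0.12 [-0.62  0.23  1.94  0.52  1.28 -0.69] err 0.0 forearm [[-0.2067, -0.2302, 0.5015], [-0.1034, -0.2811, 0.4164], [-0.0, -0.332, 0.3313]]
32 -0.165 0.02 [-0.57  0.38  1.98  0.58  1.1  -0.75] err 0.0 forearm [[-0.1791, -0.2212, 0.4417], [-0.0895, -0.2591, 0.3365], [0.0, -0.297, 0.2313]]
32 -0.1 0.02 [-0.45  0.36  2.01  0.63  1.05 -0.68] err 0.0 forearm [[-0.1849, -0.1771, 0.4431], [-0.0925, -0.2045, 0.3372], [0.0, -0.232, 0.2313]]
32 0 0.02 [-0.27  0.36  2.01  0.69  0.97 -0.57] err 0.0 forearm [[-0.1916, -0.1114, 0.4433], [-0.0958, -0.1217, 0.3373], [0.0, -0.132, 0.2313]]
32 0.03 0.02 [-0.22  0.36  2.    0.71  0.95 -0.53] err 0.0 forearm [[-0.1929, -0.0919, 0.4429], [-0.0965, -0.097, 0.3371], [0.0, -0.102, 0.2313]]
45 -0.25 0.25 [-0.76  0.18  1.81  0.63  1.65 -0.71] err 0.0 forearm [[-0.213, -0.2809, 0.5512], [-0.1065, -0.3535, 0.4887], [-0.0, -0.4261, 0.4261]]
45 -0.2 0.12 [-0.69  0.31  1.92  0.67  1.42 -0.81] err 0.0 forearm [[
[... 854 characters left out ...]
 0.79  1.57 -0.89] err 0.0 forearm [[-0.1736, -0.2981, 0.4499], [-0.0868, -0.3547, 0.3509], [-0.0, -0.4113, 0.252]]
58 -0.165 0.02 [-0.69  0.57  1.91  0.84  1.42 -1.  ] err 0.0 forearm [[-0.1462, -0.2913, 0.3833], [-0.0731, -0.3338, 0.2676], [-0.0, -0.3763, 0.152]]
58 -0.1 0.02 [-0.59  0.54  1.96  0.91  1.36 -0.97] err 0.0 forearm [[-0.1501, -0.2435, 0.3865], [-0.075, -0.2774, 0.2693], [0.0, -0.3113, 0.152]]
58 0 0.02 [-0.42  0.51  1.99  1.04  1.26 -0.93] err 0.0 forearm [[-0.156, -0.1711, 0.389], [-0.078, -0.1912, 0.2705], [0.0, -0.2113, 0.152]]
58 0.03 0.02 [-0.36  0.51  2.    1.08  1.24 -0.91] err 0.0 forearm [[-0.1576, -0.1497, 0.3892], [-0.0788, -0.1655, 0.2706], [-0.0, -0.1813, 0.152]]
```

>>> arm_command --increments '[[[0,0,-6,0],[0,0,-6,0],[0,0,-6,0],[0,0,-6,0],[0,0,-6,0],[0,0,-6,0],[0,0,-6,0],[0,0,-6,0],[0,0,-6,0],[0,0,-6,0],[0,0,0,0]]]'

```text
time: 16.65
eef_pos: [0.1582, 1.0819, 0.539]
tcp_rot: [0.708, 0.617, -0.273, 0.21]
contact_force: [0.1, -0.9, -0.6]
opening: 0.003
```

```bash
python3 - <<'E'
from h import *
s,M=info()
E
```

```text
t 16.65 p [0.1582 1.0819 0.539 ] hatch [-0.57    0.9187  0.539 ] q [1.308 0.959 0.21  0.123 1.112 1.474] F [ 0.08 -0.89 -0.64] open 0.003
[[0.09, 0.988, -0.127], [0.758, -0.151, -0.634], [-0.646, -0.039, -0.763]] jaw yaw rel hatch x deg 0.76 tilt 49.78
```

>>> arm_command --increments '[[[0,0,-6,0],[0,0,-6,0],[0,0,-6,0],[0,0,-6,0],[0,0,-6,0],[0,0,0,0]]]'

```text
time: 17.4
eef_pos: [0.1621, 1.0509, 0.6569]
tcp_rot: [0.725, 0.631, -0.222, 0.165]
contact_force: [-0.5, 0.8, -0.8]
opening: 0.0
```

```bash
python3 - <<'E'
from h import *
s,M=info()
x=M[:,0];print('xV',x[:2]@V,'xU',x[:2]@U,'y',M[:2,1]@V,M[:2,1]@U)
delta(H(0,-.26,.25))
E
```

```text
t 17.4 p [0.1621 1.0509 0.6569] hatch [-0.5611  0.8888  0.6569] q [1.292 0.857 0.21  0.149 1.072 1.465] F [-0.53  0.79 -0.77] open 0.0
[[0.105, 0.988, -0.113], [0.842, -0.149, -0.519], [-0.53, -0.041, -0.847]] jaw yaw rel hatch x deg 0.88 tilt 58.02
xV -0.034586193580640634 xU 0.8475650972857734 y 0.9990518781632709 0.015302245928586432
t 17.4 p [0.1621 1.0509 0.6569] hatch [-0.5611  0.8888  0.6569] q [1.292 0.857 0.21  0.149 1.072 1.465] F [-0.53  0.79 -0.77] open 0.0
[[0.105, 0.988, -0.113], [0.842, -0.149, -0.519], [-0.53, -0.041, -0.847]] jaw yaw rel hatch x deg 0.88 tilt 58.02
delta cm [-77.76  55.96  93.93]
```

```bash
cat > path.py <<'E'
from ik import *
def check(wps,step=.05):
    s=sensors.get_state();M=R.from_quat(s['tcp_rot']).as_matrix();q=s['qpos'].copy();p=s['eef_pos']
    for w in wps:
        w=np.array(w);n=int(np.ceil(np.linalg.norm(w-p)/step));d=(w-p)/n;mx=0;me=0;mz=9
        for i in range(n):
            p=p+d;q2,e=ik(p,M,q);mx=max(mx,np.abs(q2-q).max());me=max(me,e);q=q2
            sh,el,ww,t,_=fk(q,P,True);mz=min(mz,el[2],ww[2])
        print('wp',w.round(3),'n',n,'rowcm',(M.T@d*100).round(2),'maxdq/row',mx.round(3),'err',me.round(4),'q',q.round(2),'wrist',ww.round(2),'lowest',round(mz,2))
E
python3 - <<'E'
from path import *
check([H(0,-.26,.25)])
check([[.5,.6,.5],H(0,-.26,.25)])
check([[.6,.5,.45],[.65,.1,.4],H(0,-.26,.2)])
E
```

```text
wp [ 0.527 -0.174  0.25 ] n 27 rowcm [-2.88  2.07  3.48] maxdq/row 0.399 err 0.0 q [-0.82  0.29  1.77  0.74  1.81 -0.74] wrist [ 0.5  -0.38  0.38] lowest 0.38
wp [0.5 0.6 0.5] n 12 rowcm [-2.17  3.4   2.74] maxdq/row 0.334 err 0.0 q [0.52 0.08 1.54 0.93 1.   0.38] wrist [0.47 0.39 0.63] lowest 0.59
wp [ 0.527 -0.174  0.25 ] n 17 rowcm [-3.04  0.89  3.59] maxdq/row 0.094 err 0.0 q [-0.82  0.29  1.77  0.74  1.81 -0.74] wrist [ 0.5  -0.38  0.38] lowest 0.38
wp [0.6  0.5  0.45] n 15 rowcm [-2.05  3.49  2.74] maxdq/row 0.33 err 0.0 q [0.31 0.16 1.54 1.01 1.13 0.17] wrist [0.57 0.29 0.58] lowest 0.58
wp [0.65 0.1  0.4 ] n 9 rowcm [-3.39  1.23  2.71] maxdq/row 0.074 err 0.0 q [-0.33  0.16  1.63  0.98  1.63 -0.25] wrist [ 0.62 -0.11  0.53] lowest 0.53
wp [ 0.527 -0.174  0.2  ] n 8 rowcm [-1.73 -0.91  4.07] maxdq/row 0.071 err 0.0 q [-0.82  0.35  1.79  0.73  1.74 -0.8 ] wrist [ 0.5  -0.38  0.33] lowest 0.33
```

>>> arm_command --increments '[[[-0.5,0.9,0.7,0],[-0.5,0.9,0.7,0],[-1.1,1.6,1.4,0],[-2.2,3.4,2.7,0],[-2.2,3.4,2.7,0],[-2.2,3.4,2.7,0],[-2.2,3.4,2.7,0],[-2.2,3.4,2.7,0],[-2.2,3.4,2.7,0],[-2.2,3.4,2.7,0],[-2.2,3.4,2.7,0],[-2.2,3.4,2.7,0],[-2.2,3.4,2.7,0],[-2.2,3.4,2.7,0]]]'

```text
time: 19.15
eef_pos: [0.5016, 0.5999, 0.5003]
tcp_rot: [0.724, 0.631, -0.224, 0.166]
contact_force: [0.3, -0.2, -0.4]
opening: 0.001
```

```bash
python3 - <<'E'
from path import *
info()
check([H(0,-.26,.25)])
E
```

```text
t 19.15 p [0.5016 0.5999 0.5003] hatch [-0.152   0.4997  0.5003] q [0.523 0.082 1.537 0.925 1.007 0.387] F [ 0.31 -0.21 -0.37] open 0.001
[[0.104, 0.988, -0.114], [0.839, -0.149, -0.523], [-0.534, -0.042, -0.844]] jaw yaw rel hatch x deg 0.88 tilt 57.71
wp [ 0.527 -0.174  0.25 ] n 17 rowcm [-3.02  0.89  3.61] maxdq/row 0.094 err 0.0 q [-0.81  0.28  1.77  0.73  1.8  -0.74] wrist [ 0.5  -0.38  0.38] lowest 0.38
```

>>> arm_command --increments '[[[-3.02,0.9,3.6,0],[-3.02,0.9,3.6,0],[-3.02,0.9,3.6,0],[-3.02,0.9,3.6,0],[-3.02,0.9,3.6,0],[-3.02,0.9,3.6,0],[-3.02,0.9,3.6,0],[-3.02,0.9,3.6,0],[-3.02,0.9,3.6,0],[-3.02,0.9,3.6,0],[-3.02,0.9,3.6,0],[-3.02,0.9,3.6,0],[-3.02,0.9,3.6,0],[-3.02,0.9,3.6,0],[-3.02,0.9,3.6,0],[-3.02,0.9,3.6,0],[-3.02,0.9,3.6,0],[0,0,0,0],[0,0,0,0]]]'

```text
time: 21.52
eef_pos: [0.5285, -0.1725, 0.2519]
tcp_rot: [0.724, 0.631, -0.224, 0.166]
contact_force: [-0.2, -0.2, 0.4]
opening: 0.0
```

```bash
python3 - <<'E'
from path import *
info()
check([H(0,-.19,.1),H(0,-.175,.021)])
for n in ('wrist','scene','top'): snap(n,n[0]+'5.png')
for q in ['rib','carrier','gate']:
  for n in ('wrist','scene'):
   for r in optics.place_of(n,q)[:2]: print(n,q,np.round(r['at']),r['conf'],toH(ray(n,r['at'],.048 if q=='rib' else 0.006)))
E
```

```text
t 21.52 p [ 0.5285 -0.1725  0.2519] hatch [ 0.0014 -0.2578  0.2519] q [-0.81   0.283  1.764  0.738  1.805 -0.737] F [-0.25 -0.18  0.4 ] open 0.0
[[0.104, 0.988, -0.115], [0.839, -0.149, -0.522], [-0.533, -0.042, -0.845]] jaw yaw rel hatch x deg 0.87 tilt 57.77
wp [ 0.538 -0.105  0.1  ] n 4 rowcm [3.46 0.15 2.3 ] maxdq/row 0.064 err 0.0 q [-0.72  0.44  1.88  0.78  1.55 -0.87] wrist [ 0.51 -0.31  0.23] lowest 0.23
wp [ 0.541 -0.091  0.021] n 2 rowcm [2.74 0.18 2.94] maxdq/row 0.07 err 0.0 q [-0.7   0.58  1.88  0.8   1.45 -0.96] wrist [ 0.51 -0.3   0.15] lowest 0.15
wrist rib [205. 330.] 0.57 [ 0.0052 -0.0669  0.048 ]
scene rib [119. 236.] 0.87 [ 0.0896 -0.5827  0.048 ]
scene rib [239. 368.] 0.69 [ 0.001  -0.0739  0.048 ]
wrist carrier [237. 329.] 0.82 [ 0.0038 -0.0968  0.006 ]
scene carrier [125. 244.] 0.95 [ 0.0669 -0.5883  0.006 ]
scene carrier [240. 360.] 0.81 [ 0.0019 -0.0992  0.006 ]
wrist gate [189. 328.] 0.71 [ 0.002  -0.0022  0.006 ]
scene gate [271. 385.] 0.81 [ 0.0007 -0.0024  0.006 ]
```

View pics/w5.png

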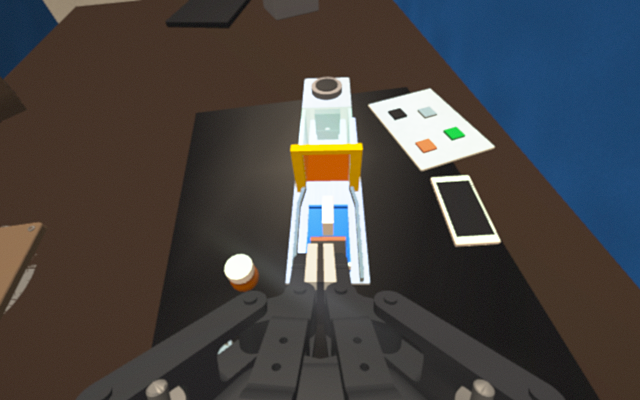

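View pics/s5.png

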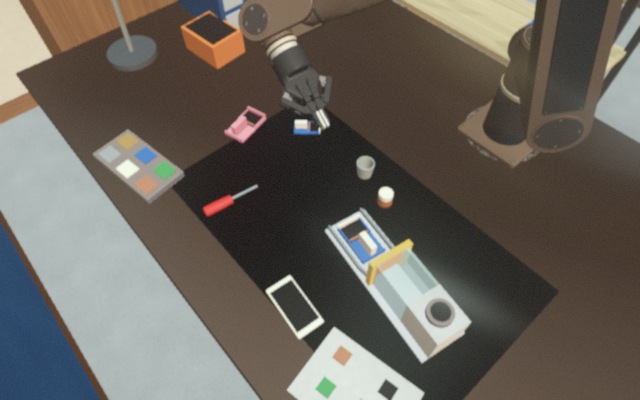

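The images show the carrier in the lane and all bystanders unmoved: jar (272,242), handset (210,465). I'm going down behind the trailing wall.

>>> arm_command --increments '[[[3.4,0.1,2.3,0],[3.4,0.1,2.3,0],[3.4,0.1,2.3,0],[3.4,0.1,2.3,0],[2.4,0.1,2.6,0],[2.4,0.1,2.6,0],[0,0,0,0]]]'

```text
time: 22.85
eef_pos: [0.5355, -0.0928, 0.0299]
tcp_rot: [0.724, 0.632, -0.224, 0.163]
contact_force: [-0.3, 0.4, 0.7]
opening: 0.004
```

```bash
python3 - <<'E'
from path import *
delta(H(-.001,-.175,.0205))
snap('wrist','w6.png'); snap('scene','s6.png')
b=cv2.imread('pics/s6.png')[150:320,290:470];cv2.imwrite('pics/s6c.png',cv2.resize(b,None,fx=3.3,fy=3.3,interpolation=2))
E
```

```text
t 22.85 p [ 0.5355 -0.0928  0.0299] hatch [-0.0048 -0.178   0.0299] q [-0.706  0.559  1.89   0.789  1.462 -0.951] F [-0.32  0.41  0.7 ] open 0.004
[[0.101, 0.988, -0.118], [0.841, -0.148, -0.52], [-0.531, -0.047, -0.846]] jaw yaw rel hatch x deg 0.94 tilt 57.93
delta cm [0.74 0.43 0.62]
```

View pics/w6.png

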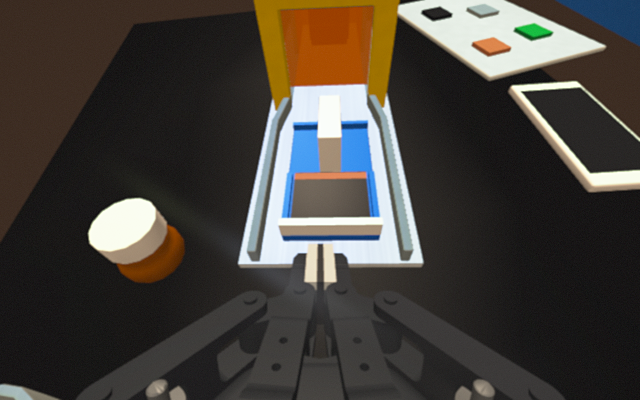

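View pics/s6c.png

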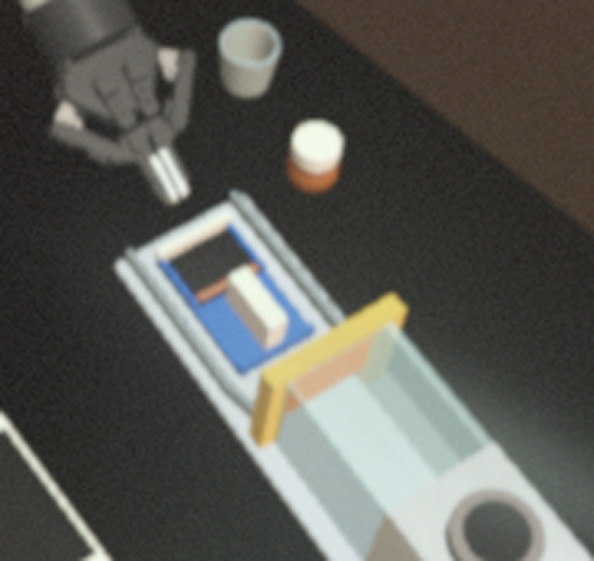

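>>> arm_command --increments '[[[0.37,0.25,0.31,0],[0.37,0.25,0.31,0],[0,0,0,0],[0.59,0.01,-0.37,0],[0.59,0.01,-0.37,0],[0.59,0.01,-0.37,0],[0.59,0.01,-0.37,0],[0.59,0.01,-0.37,0],[0.59,0.01,-0.37,0],[0,0,0,0]]]'

```text
time: 24.2
eef_pos: [0.5489, -0.0503, 0.0224]
tcp_rot: [0.724, 0.631, -0.224, 0.166]
contact_force: [-0.0, -0.5, 0.4]
opening: -0.001
```

```bash
python3 - <<'E'
from path import *
s,M=info(); print('FU',s['contact_force'][:2]@U,'FV',s['contact_force'][:2]@V)
snap('wrist','w7.png')
E
```

```text
t 24.2 p [ 0.5489 -0.0503  0.0224] hatch [ 0.0014 -0.1339  0.0224] q [-0.634  0.558  1.911  0.844  1.411 -0.939] F [-0.04 -0.46  0.39] open -0.001
[[0.103, 0.988, -0.114], [0.839, -0.148, -0.523], [-0.533, -0.042, -0.845]] jaw yaw rel hatch x deg 0.93 tilt 57.76
FU -0.4644190367028319 FV 0.03222549372646205
```

View pics/w7.png

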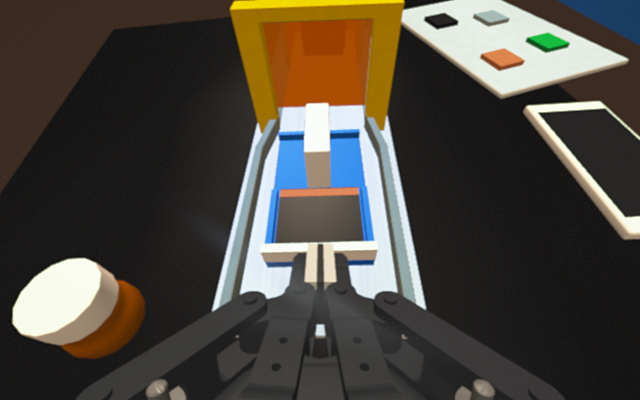

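>>> arm_command --increments '[[[0.16,-0.05,0.25,0],[0.68,-0.05,-0.43,0],[0.68,0,-0.43,0],[0.68,0.01,-0.43,0],[0.68,0.01,-0.43,0],[0.68,0.01,-0.43,0],[0.68,0.01,-0.43,0],[0.68,0.01,-0.43,0],[0,0,0,0]]]'

```text
time: 25.38
eef_pos: [0.5573, 0.0054, 0.02]
tcp_rot: [0.724, 0.631, -0.223, 0.166]
contact_force: [0.4, -2.3, 3.7]
opening: -0.007
```

```bash
python3 - <<'E'
from path import *
s,M=info(); print('FU',s['contact_force'][:2]@U,'FV',s['contact_force'][:2]@V)
snap('wrist','w8.png');snap('scene','s8.png')
b=cv2.imread('pics/s8.png')[150:320,290:470];cv2.imwrite('pics/s8c.png',cv2.resize(b,None,fx=3.3,fy=3.3,interpolation=2))
E
```

```text
t 25.38 p [0.5573 0.0054 0.02  ] hatch [ 0.0005 -0.0776  0.02  ] q [-0.545  0.541  1.947  0.912  1.356 -0.919] F [ 0.38 -2.27  3.74] open -0.007
[[0.105, 0.988, -0.113], [0.839, -0.149, -0.523], [-0.533, -0.04, -0.845]] jaw yaw rel hatch x deg 0.88 tilt 57.77
FU -2.180672806370521 FV 0.744594182912809
```

View pics/w8.png

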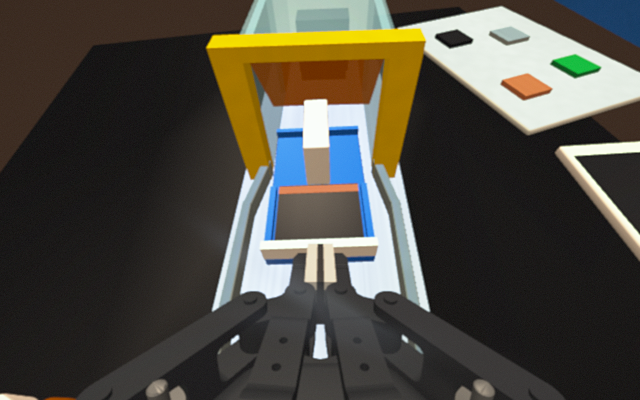

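View pics/s8c.png

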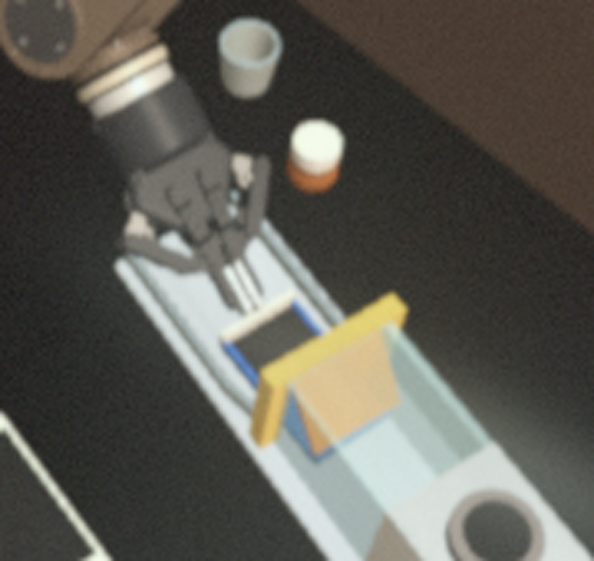

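The carrier is sliding square. The flap has swung in over the rib, sliding force is about 2 N, and the jar is untouched. Continuing.

>>> arm_command --increments '[[[0.55,0.01,-0.34,0],[0.55,0.01,-0.34,0],[0.55,0.01,-0.34,0],[0.55,0.01,-0.34,0],[0.55,0.01,-0.34,0],[0.55,0.01,-0.34,0],[0.55,0.01,-0.34,0],[0.55,0.01,-0.34,0],[0.55,0.01,-0.34,0],[0,0,0,0]]]'

```text
time: 26.72
eef_pos: [0.567, 0.062, 0.0196]
tcp_rot: [0.725, 0.63, -0.223, 0.167]
contact_force: [0.7, -3.9, 5.8]
opening: 0.003
```

```bash
python3 - <<'E'
from path import *
s,M=info(); print('FU',s['contact_force'][:2]@U,'FV',s['contact_force'][:2]@V)
snap('wrist','w9.png');snap('scene','s9.png')
b=cv2.imread('pics/s9.png')[150:320,290:470];cv2.imwrite('pics/s9c.png',cv2.resize(b,None,fx=3.3,fy=3.3,interpolation=2))
E
```

```text
t 26.73 p [0.567  0.062  0.0196] hatch [ 0.0008 -0.0201  0.0196] q [-0.447  0.53   1.968  0.983  1.302 -0.891] F [ 0.66 -3.87  5.85] open 0.003
[[0.106, 0.988, -0.113], [0.839, -0.15, -0.523], [-0.533, -0.04, -0.845]] jaw yaw rel hatch x deg 0.85 tilt 57.77
FU -3.70645152703061 FV 1.2874808057358806
```

View pics/w9.png

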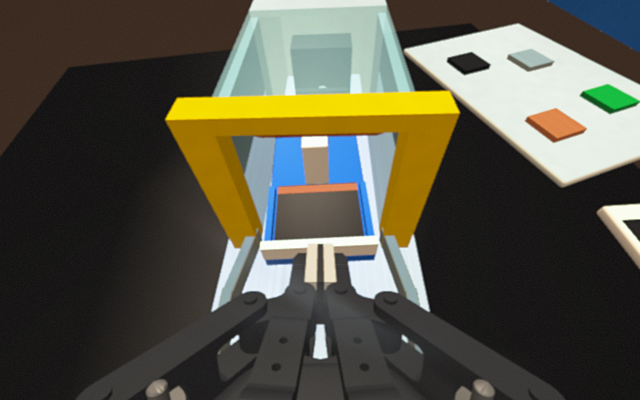

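View pics/s9c.png

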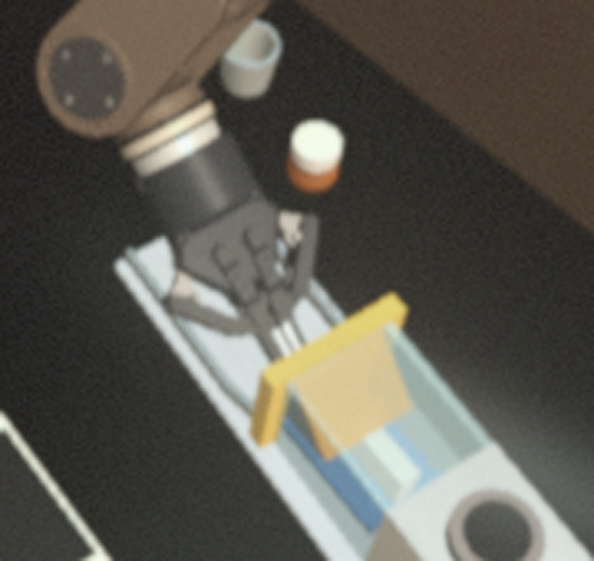

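>>> arm_command --increments '[[[0.12,0,-0.3,0],[0.28,0,-0.18,0],[0.28,0,-0.18,0],[0.28,0,-0.18,0],[0.28,0,-0.18,0],[0,0,0,0]]]'

```text
time: 27.58
eef_pos: [0.5684, 0.0785, 0.0206]
tcp_rot: [0.724, 0.631, -0.224, 0.166]
contact_force: [-0.4, 0.2, -0.3]
opening: -0.005
```

```bash
cat > f.py <<'E'
from h import *
s=sensors.get_state();F=s['contact_force'];print('t',round(s['time'],2),toH(s['eef_pos']),'FU',round(-F[:2]@U,2),'FV',round(F[:2]@V,2),'Fz',F[2].round(2))
E
python3 f.py
```

```text
t 27.57 [-0.0005 -0.0036  0.0206] FU -0.16 FV -0.47 Fz -0.28
```

>>> arm_command --increments '[[[0.17,0,-0.107,0],[0.17,0,-0.107,0],[0,0,0,0]]]'

```text
time: 27.95
eef_pos: [0.5694, 0.0819, 0.0209]
tcp_rot: [0.724, 0.631, -0.224, 0.166]
contact_force: [0.2, -1.0, 0.2]
opening: -0.001
```

```bash
python3 f.py
```

```text
t 27.95 [-0.0001 -0.0001  0.0209] FU 0.93 FV 0.39 Fz 0.16
```

>>> arm_command --increments '[[[0.17,0,-0.107,0],[0.17,0,-0.107,0],[0,0,0,0]]]'

```text
time: 28.32
eef_pos: [0.5702, 0.0859, 0.021]
tcp_rot: [0.724, 0.631, -0.224, 0.166]
contact_force: [-0.6, -0.1, -1.0]
opening: -0.0
```

```bash
python3 f.py
```

```text
t 28.32 [0.    0.004 0.021] FU 0.19 FV -0.55 Fz -0.99
```

```bash
python3 - <<'E'
from h import *
snap('wrist','w10.png')
E
```

```text
(no output)
```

View pics/w10.png

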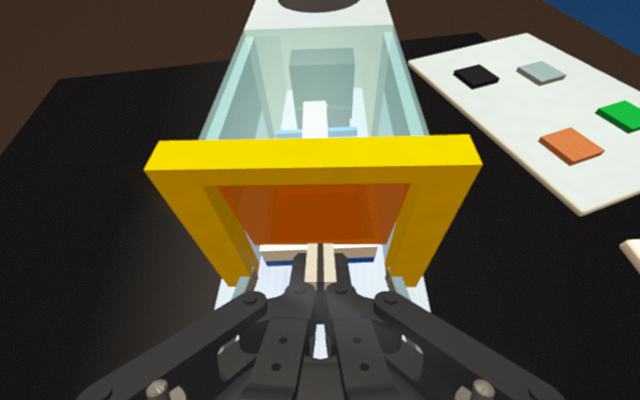

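The wrist view shows the white wall (rows 245–262) still against the fingertips. The rib is past the flap, so sliding force is low. I'm stepping on slowly to feel for the switch.

>>> arm_command --increments '[[[0.17,0,-0.107,0],[0.17,0,-0.107,0],[0,0,0,0]]]'

```text
time: 28.75
eef_pos: [0.5707, 0.0899, 0.0209]
tcp_rot: [0.724, 0.631, -0.224, 0.166]
contact_force: [1.0, -0.6, 0.0]
opening: -0.001
```

```bash
python3 f.py
```

```text
t 28.75 [-0.0001  0.008   0.0209] FU 0.44 FV 1.11 Fz 0.03
```

>>> arm_command --increments '[[[0.17,0,-0.107,0],[0.17,0,-0.107,0],[0,0,0,0]]]'

```text
time: 29.12
eef_pos: [0.5712, 0.0939, 0.0209]
tcp_rot: [0.724, 0.631, -0.224, 0.166]
contact_force: [0.4, -1.7, 0.2]
opening: 0.001
```

```bash
python3 f.py
```

```text
t 29.12 [-0.0002  0.0121  0.0209] FU 1.58 FV 0.64 Fz 0.18
```

>>> arm_command --increments '[[[0.17,0,-0.107,0],[0,0,0,0]]]'

```text
time: 29.38
eef_pos: [0.5715, 0.0958, 0.0209]
tcp_rot: [0.724, 0.631, -0.224, 0.166]
contact_force: [0.3, -1.7, 1.0]
opening: 0.001
```

```bash
python3 f.py
```

```text
t 29.38 [-0.0003  0.014   0.0209] FU 1.64 FV 0.57 Fz 0.96
```

>>> arm_command --increments '[[[0.17,0,-0.107,0],[0,0,0,0]]]'

```text
time: 29.62
eef_pos: [0.5719, 0.0973, 0.0208]
tcp_rot: [0.724, 0.631, -0.224, 0.167]
contact_force: [-1.1, -4.8, 1.1]
opening: 0.0
```

```bash
python3 f.py
```

```text
t 29.62 [-0.0002  0.0155  0.0208] FU 4.88 FV -0.32 Fz 1.06
```

>>> arm_command --increments '[[[0.17,0,-0.107,0],[0,0,0,0]]]'

```text
time: 29.88
eef_pos: [0.5723, 0.099, 0.0208]
tcp_rot: [0.724, 0.63, -0.224, 0.167]
contact_force: [-1.0, -5.8, 2.3]
opening: -0.002
```

```bash
python3 f.py
```

```text
t 29.88 [-0.0001  0.0172  0.0208] FU 5.87 FV -0.02 Fz 2.33
```

>>> arm_command --increments '[[[0.13,0,-0.08,0],[0,0,0,0]]]'

```text
time: 30.12
eef_pos: [0.5725, 0.1002, 0.0208]
tcp_rot: [0.724, 0.63, -0.224, 0.167]
contact_force: [-1.4, -7.2, 2.2]
opening: 0.0
```

```bash
python3 f.py
```

```text
t 30.12 [-0.      0.0185  0.0208] FU 7.32 FV -0.18 Fz 2.24
```

>>> arm_command --increments '[[[0.1,0,-0.063,0],[0,0,0,0]]]'

```text
time: 30.38
eef_pos: [0.5727, 0.1011, 0.0208]
tcp_rot: [0.724, 0.63, -0.224, 0.167]
contact_force: [-2.7, -7.8, 3.2]
opening: 0.002
```

```bash
python3 f.py
```

```text
t 30.38 [0.     0.0194 0.0208] FU 8.15 FV -1.36 Fz 3.15
```

The switch gave from y ≈ 13.8 mm and has been pressed 5.6–6 mm (8.2 N including sliding friction). Holding here.

>>> arm_command --increments '[[[0.02,0,-0.013,0],[0,0,0,0],[0,0,0,0],[0,0,0,0],[0,0,0,0],[0,0,0,0],[0,0,0,0]]]'

```text
time: 31.25
eef_pos: [0.5728, 0.1012, 0.0208]
tcp_rot: [0.724, 0.63, -0.224, 0.167]
contact_force: [-3.5, -9.3, 2.0]
opening: -0.001
```

```bash
python3 f.py; python3 - <<'E'
from h import *
snap('wrist','w11.png');snap('scene','s11.png')
b=cv2.imread('pics/s11.png')[150:320,290:470];cv2.imwrite('pics/s11c.png',cv2.resize(b,None,fx=3.3,fy=3.3,interpolation=2))
E
```

```text
t 31.25 [0.0001 0.0195 0.0208] FU 9.77 FV -1.88 Fz 1.96
```

View pics/w11.png

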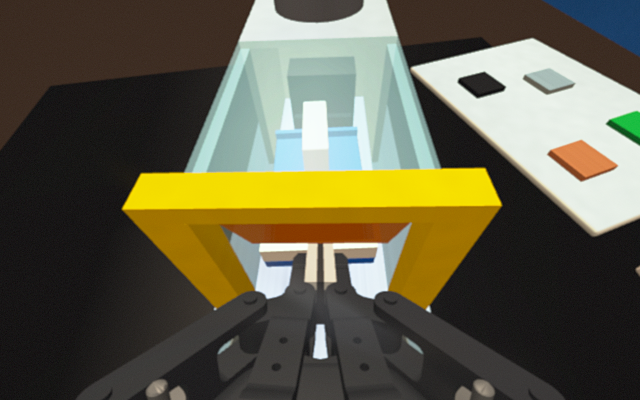

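View pics/s11c.png

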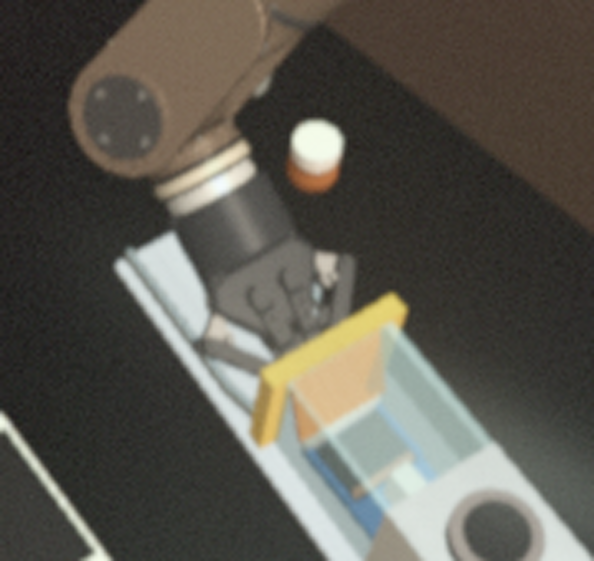

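Held for 0.9 s. Drawing back now.

>>> arm_command --increments '[[[-0.17,0,0.107,0],[-0.34,0,0.214,0],[-0.42,0,0.27,0],[-0.42,0,0.27,0],[-0.42,0,0.27,0],[-0.42,0,0.27,0],[-0.42,0,0.27,0]]]'

```text
time: 32.22
eef_pos: [0.5679, 0.0717, 0.0207]
tcp_rot: [0.724, 0.631, -0.224, 0.166]
contact_force: [-0.4, 1.0, -0.6]
opening: 0.005
```

```bash
python3 f.py
```

```text
t 32.23 [ 0.0002 -0.0105  0.0207] FU -0.91 FV -0.53 Fz -0.56
```

>>> arm_command --increments '[[[-0.42,0,0.27,0],[-0.42,0,0.27,0],[-0.42,0,0.27,0],[-0.6,0,0.37,0],[-0.6,0,0.37,0],[-0.6,0,0.37,0],[-0.6,0,0.37,0],[-0.6,0,0.37,0],[0,0,0,0]]]'

```text
time: 33.35
eef_pos: [0.5606, 0.0217, 0.0209]
tcp_rot: [0.724, 0.63, -0.224, 0.166]
contact_force: [-0.3, -0.2, 0.3]
opening: 0.005
```

```bash
python3 f.py; python3 - <<'E'
from h import *
snap('wrist','w12.png');snap('scene','s12.png')
b=cv2.imread('pics/s12.png')[150:320,290:470];cv2.imwrite('pics/s12c.png',cv2.resize(b,None,fx=3.3,fy=3.3,interpolation=2))
E
```

```text
t 33.35 [ 0.0011 -0.061   0.0209] FU 0.24 FV -0.28 Fz 0.34
```

View pics/w12.png

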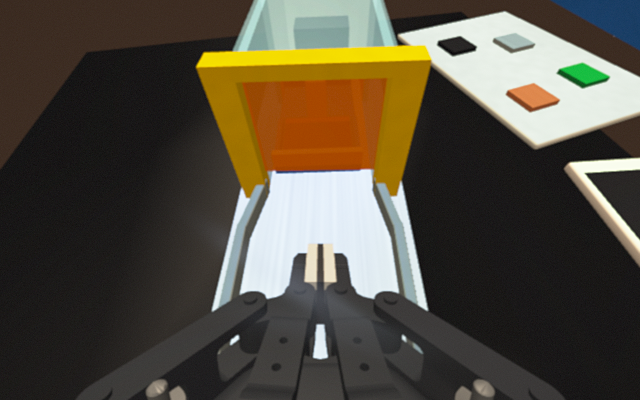

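View pics/s12c.png

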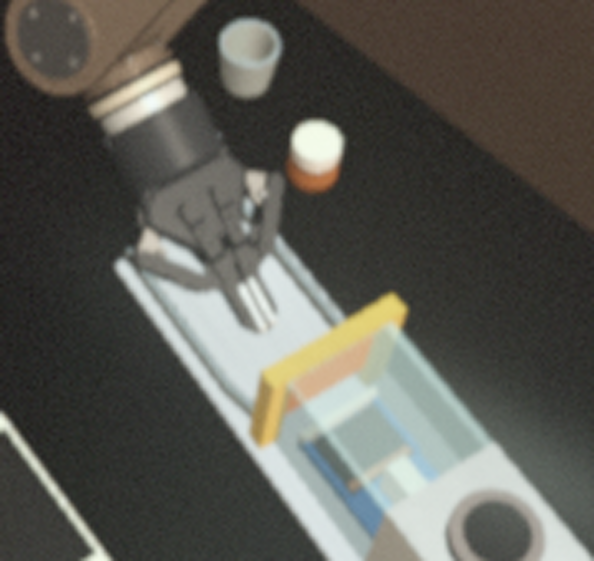

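>>> arm_command --increments '[[[-1.27,0,0.8,0],[-1.27,0,0.8,0],[-1.27,0,0.8,0],[-1.27,0,0.8,0],[-1.27,0,0.8,0],[-1.27,0,0.8,0],[-1.27,0,0.8,0],[-1.6,0,-2.5,0],[-1.6,0,-2.5,0],[-1.6,0,-2.5,0],[-1.6,0,-2.5,0],[0,0,0,0],[0,0,0,0]]]'

```text
time: 35.08
eef_pos: [0.549, -0.083, 0.1388]
tcp_rot: [0.724, 0.631, -0.224, 0.166]
contact_force: [-0.3, -0.8, -1.2]
opening: 0.0
```

```bash
python3 f.py; python3 - <<'E'
from h import *
snap('wrist','w13.png');snap('scene','s13.png');snap('top','t13.png')
b=cv2.imread('pics/t13.png')[100:320,150:500];cv2.imwrite('pics/t13c.png',cv2.resize(b,None,fx=2.2,fy=2.2,interpolation=2))
for q in ['flap','carrier']:
  for r in optics.place_of('wrist',q)[:2]+optics.place_of('scene',q)[:4]: print(q,np.round(r['at']),round(r['conf'],2))
for q in ['handset','screwdriver','jar','cup','carrier']:
  for r in optics.place_of('top',q)[:3]: print(q,np.round(r['at']),round(r['conf'],2))
E
```

```text
t 35.08 [ 0.0069 -0.1661  0.1388] FU 0.88 FV -0.13 Fz -1.18Traceback (most recent call last):
  File "<stdin>", line 5, in <module>
ValueError: it knows: carrier, chamber, cup, gate, handset, hatch, jar, lane, rib, screwdriver
```

View pics/w13.png

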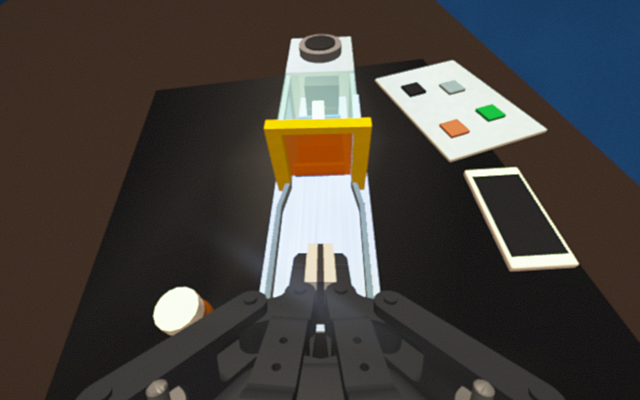

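View pics/t13c.png

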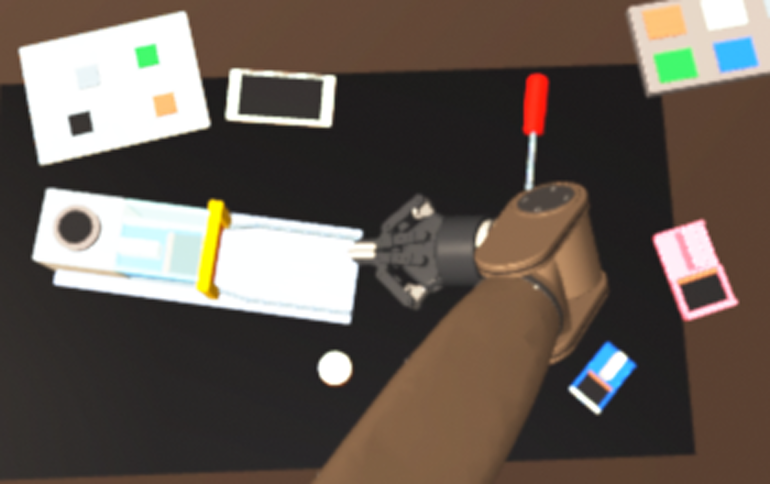

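View pics/s13.png

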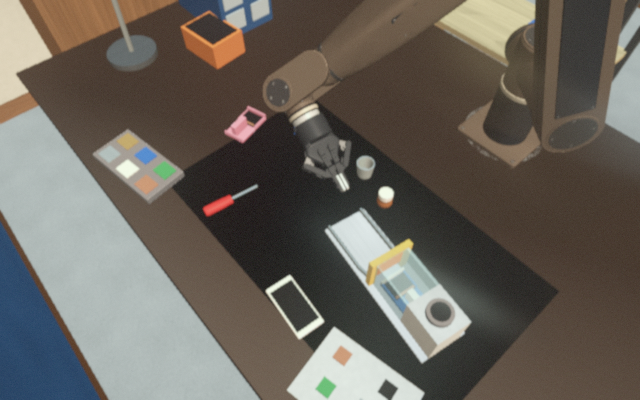

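The flap hangs shut at (155,320) in the wrist view with the carrier inside. Cup, jar, screwdriver, handset and both look-alikes are at their starting pixels, and the robot is clear of everything. Handing in.

```bash
python3 -c "
from plant import ctrl
print(ctrl.sign_off())"
```

```text
the job is handed in; nothing more can be done
None
```

The large blue carrier is in the box behind the shut flap, and I handed the job in at about 35 s of the 72 s allowed.

**What I did**
- **Placing:** I pinched the carrier by its rib and set it down in the lane at y ≈ -98 mm, centred and with its leading end towards the flap.
- **Tilting the tool:** A vertical tool cannot reach under the lintel. I ran the arm against its reach limit in clear space until the tool leaned 58° forward. I then pushed on the trailing wall with the shut fingertips.
- **Pressing the switch:** It first gave with the fingertips about 14 mm past the gate. I pressed on to about 5.6 mm of travel by position and held it there for about 0.9 s.
- **Drawing back:** I withdrew with almost no drag, and the flap fell shut.

**Last checks**
- **Carrier and flap:** The flap hangs shut with the carrier inside, and nothing touches the robot.
- **Bystanders:** The handset, screwdriver, jar, cup and both look-alikes look unmoved in the pictures. I judged this by eye.

**What disagreed or failed**
- **Switch travel:** The push force read 8.2 N when I stopped (about 6 mm of travel) and 9.8 N at the end of the hold. The second reading would mean about 8 mm of travel; the fingertips had moved only about 0.1 mm between the two. A sideways force of about 2 N suggests a light touch on the gate frame. Either reading is short of the 11 mm limit.
- **Networks:** My final network check stopped with an error because "flap" is not a name it knows. The flap and bystander checks therefore rest on the pictures alone.

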